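Snap the gear cover onto a spring-mounted reducer

ROBOT

A 6-joint arm with a two-finger parallel gripper is mounted at the origin on the work surface. World frame = base frame: x ahead of the robot, y to its left, z up, the work surface at z = 0. Lengths are in mm, angles in degrees, forces in N, time in s.
With the tool pointing down it reaches from about 350 to 850 mm from the base axis. Payload 8.1 kg.
Tool frame: the origin (TCP) lies midway between the tips of the shut fingers; the grasp point (between the pads) lies 19 mm behind it (r.grasp_offset is the distance from the TCP to the grasp point, in mm); z points along the fingers, x is the direction in which the jaws open and shut, and the axes are right-handed (so a half turn about z gives the same grasp; the last joint's range is limited). The gripper opens to 85 mm and grips with 20 to 120 N. Pads are 22 mm wide; open, the fingers measure 114 mm over their backs; the gripper's body (76 mm by 85 mm) begins 54 mm behind the grasp point. The pads swing forward as they close: fully open they stand 13 mm farther back than shut.
Start: joints at [-69.064, 7.471, 85.268, -0, 87.261, -4.893], TCP at [261.431, -540.054, 200.492] pointing down, gripper open.
Joint ranges: [-169.43, 169.43], [-51.17, 129.36], [1.28, 143.12], [-76.62, 256.62], [0, 156.53], [-152.29, 152.29]. Speed limits (degrees/s): [136.94, 136.94, 159.86, 180, 180, 180].

INTERFACE

Orientations are given as [roll, pitch, yaw] about the fixed x, y, z axes, in that order (R = Rz(yaw) Ry(pitch) Rx(roll)).
In Python, from bench import r, optics, hand_in gives the robot as it stands.
- The arm moves only by the shell command python3 -m pendant 'ROWS' [FORCE]. ROWS is JSON, a list of rows, each a list of 5 numbers: the opening, from 0 (shut) to 1 (fully open), then the shift along the tool's x, y, z in mm, then the turn about the tool's z in degrees. A call has 1 to 10 rows; each row shifts and turns the commanded pose from where the row before left it, along the tool's axes as they then stand; what a row does not reach is not made up. A row lasts 1/10 s, in which the tool goes at most 50 mm and 8.59 degrees, less where a joint would pass 70% of its speed; a pose out of reach is approached as far as the arm can. A call with a gripper value outside its range is refused whole. The fingers move at their own pace and stop on an object; FORCE is the grip in N (left out, the last holds). Time passes only in rows, so rows that do not move let the fingers close. It gives the time, the measured TCP pose, the force and the opening at its end, in the units of the state.
- r.sense(): the state, without advancing time (a new reading comes with each control period).
- optics.snapshot(name): name is "side" or "top" or "wrist"; returns (picture, depth): 420x560x3 uint8, blue, green, red; 420x560 float32, mm along the optical axis (not along the pixel's ray), 0 where there is no reading.
- optics.camera_params(name): a dict with "camera_matrix" (3x3 intrinsics, pixels), "k1" (the pictures are not rectified: a ray, as slopes to the right and down, at radius r is drawn at 1 + k1 r^2 times it, then the intrinsics apply), "eye" and "orientation" of the camera in the world. Camera axes: x right, y down, z forward; pixel columns grow to the right and rows downward; lengths in mm; the calibration is good to about 2 mm. A picture is of the moment at which its call begins: read the wrist's pose just before it. camera_params takes no time and is no camera call; for the wrist camera it gives the pose at the moment of the call.
- hand_in(): hands the job in, once; it reports no verdict.
Trained networks look in the newest picture that a camera, given by its name, has taken for a name from the list of things; names that differ only in an ending like _2 or _b are one class to them, and where a whole thing is asked for, a point or a joint stands for the part that bears it (a point fixed in the world has none). Each returns a list of dicts, best first, with "score" (0 to 1); they miss things now and then, are a little off and sometimes report something else, mostly with a low value. They report only what shows in the picture. A call takes as long as a camera call. They do not tell look-alikes from the thing itself.
- optics.search_frame(camera, query): "at" ([x, y, z] in mm, in world coordinates, good to about 4 mm: the middle of the surface that is visible of it).
The state is a dict: "time": time; "joint_pos": joint angles; "qd": joint speeds; "joint_efforts": joint torques, N m; "tool_pos": TCP position; "tcp_rot": TCP orientation; "ft_force": force on the tool from outside, world axes, zero at the start; "wrist_torque": the same for the moment, N m; "finger_gap": finger opening in mm.
Only numpy, scipy, OpenCV 4.12 (cv2) and the standard library are available. Lean on these libraries where they do the work, as an engineer would, in place of code of your own. Each camera call takes 0.05 s, during which the arm holds its last target. There are 200 camera calls.

TASK

Pick up the longer of the two grey covers by its top rib and set it square over the open rim of the gear reducer, then press it slowly straight down until both sprung clip arms snap under the rim and the cover lies flush, and let go. The reducer stands on soft spring feet and gives way under the push, so go by feel and never let it take more than about 40 N (4 kg). Leave the shorter cover and everything else on the bench where it is.

Things in the scene. Friction and masses are not known exactly. Their poses are not given: they have to be found in the camera images.
- cover: the cover to fit: loose grey plastic, the longer of two, about 0.15 kg. Plate 98 mm (own x) x 78 mm (own y) x 4 mm, about 105 mm long over the clip arms. Origin: centre of the plate's underside, z up. Two side skirts along x, 62 mm long, inner faces at y = +-35 mm, hang to z = -27 mm, the last 8 mm flared outward: it stands on them, so its origin starts 27 mm above the bench
- cover_rib (a point): top centre of the cover's grip rib, 38 mm above the cover's origin. The rib stands in the middle of the plate: 44 mm long along the cover's x, 14 mm wide along its y, 34 mm high above the plate's top
- hook_a (a point): inner lip of the hook of the clip arm at the cover's +x end: 46.5 mm along x, 5.2 mm below the cover's origin when relaxed; the hook at the -x end mirrors it. The arms are rigid, 24 mm wide (y), on sprung pivots at x = +-51 mm, z = 13 mm; the hook's top is flat, below it a sloped lead-in goes down and outward to z = -23 mm
- clip_a (a joint): angle of the clip arm at the cover's +x end, rad: 0 = hanging straight (relaxed, or snapped under the rim), grows as it is pushed outward (about 0.13 when the hook rides over the rim's edge), spring-returned
- clip_b (a joint): the same for the arm at the cover's -x end
- rim (a point): centre of the top face of the reducer's rim, z up, about 130 mm above the bench at rest, x along its long side. The rim is a rigid aluminium frame round the housing's open top, 96 mm (x) x 66 mm (y), 4 mm thick. The fitted cover's origin lies here, x axes parallel, either way round; skirts then have 2 mm play per side, hooks 1.2 mm play below. Lead-ins first touch at about 14 mm above and take 3 mm of error
- gearbox: grey reducer housing with the rim, 1 kg, foot 150 x 110 mm. Origin: centre of its underside, 90 mm below the rim. It moves only up and down, on soft spring feet (damped: quick pushes meet more force), sinks 10 to 20 mm under the push, hard stop at 22 mm. Snapping takes 10 to 20 N by friction: the push builds up, then drops by 3 N or more as it springs up and the hooks snap under; the plate is then flush
- spare: the shorter cover, for another machine: same look, width and rib, but its plate is only 74 mm long; it does not fit. Origin as on the cover. Leave it alone
- bushing_a: loose plain steel slug, 32 mm diameter, 55 mm high, standing; origin at the centre of its underside. Leave it alone
- bushing_b: loose steel ring, 48 mm outside, 26 mm bore, 30 mm high; origin at the centre of its underside. Leave it alone
- shaft: loose brass flanged pin, 85 mm high, 40 mm foot; origin at the centre of its underside. Leave it alone
- tape: loose tape-measure case, 60 x 35 x 52 mm; origin at the centre of its underside. Leave it alone
- gear: loose dark steel gear wheel lying flat, 82 mm across, 26 mm high; origin at the centre of its underside. Leave it alone
- oil: loose closed white bottle, 56 mm diameter, 130 mm high; origin at the centre of its underside. Leave it alone
- wrench: loose open-ended wrench, 190 mm long, lying on the bench; body x axis along it. Leave it alone
Mind the look-alikes: they are no part of the job. Leave any orange or yellow look-alike of the cover alone.

How it is judged:
By the outcome, as a careful person would: the job done as asked, in the order asked, and still so for the second after the job is handed in, with the robot touching nothing.
It also fails if it takes over 64 s, if anything falls off the work surface, if the arm or the gripper's body presses on something with over 40 N, if the wrist force passes 120 N, or if a joint passes its speed limit or range.

## Working session

There is one attempt and no reset: what is moved stays moved. The work goes in short steps, Python scripts to look and compute and a shell command to move; the robot and the scene stay as the last step left them, time stands still between calls to the robot, and variables do not carry over. Pictures are saved under pics/ and viewed, about 8 in all and at most 12, crops included, and the job is handed in when it is done.

```bash
mkdir -p pics; ls
python3 - <<'E'
from bench import r, optics
import cv2
for n in("top","side"):
    p,d=optics.snapshot(n); cv2.imwrite(f"pics/{n}0.png",p)
    c=optics.camera_params(n); print(n,c)
    for q in ("cover","rim","gearbox","spare"):
        print(q,[(round(a["score"],2),[round(x) for x in a["at"]]) for a in optics.search_frame(n,q)][:4])
print(r.sense())
E
```

```text
pics
top {'camera_matrix': array([[392.92770592,   0.        , 277.26082104],
       [  0.        , 392.92770592, 209.64854103],
       [  0.        ,   0.        ,   1.        ]]), 'k1': -0.005934719496396323, 'eye': array([ 450.15921577,   -4.62347758, 1069.91921912]), 'orientation': array([-174.34249148,    0.50961309,  -88.82265723])}
cover [(0.94, [325, -156, 30]), (0.75, [470, -263, 30]), (0.75, [328, -328, 33])]
rim [(0.75, [592, 10, 57])]
gearbox [(0.82, [588, 9, 56])]
spare [(0.82, [538, 275, 36])]
side {'camera_matrix': array([[382.61102067,   0.        , 285.78720642],
       [  0.        , 382.61102067, 216.51996391],
       [  0.        ,   0.        ,   1.        ]]), 'k1': -0.037129638386896945, 'eye': array([ 430.39868735, -707.9703231 ,  538.81856036]), 'orientation': array([-121.43472731,   -0.85580861,   -9.46620875])}
cover [(0.98, [469, -280, 29]), (0.94, [322, -169, 29]), (0.9, [317, -339, 33])]
rim [(0.71, [589, -17, 74])]
gearbox [(0.76, [592, -12, 76])]
spare [(0.89, [543, 270, 29]), (0.69, [730, 94, 32]), (0.31, [362, -47, 4]), (0.29, [471, -283, 30])]
{'time': 0.5, 'joint_pos': array([-6.90651931e+01,  7.47534917e+00,  8.52696738e+01, -9.48357566e-04,
        8.72605349e+01, -4.89175789e+00]), 'qd': array([-0.0439819 , -0.08383118, -0.00197946, -0.0558218 , -0.06130912,
        0.12117334]), 'joint_efforts': array([-5.02777275e-04, -5.68707597e+01, -5.00361979e+01, -2.79164251e-04,
        2.83052854e-03,  6.53772349e-05]), 'tool_pos': array([ 261.40993298, -540.04261137,  200.43059725]), 'tcp_rot': array([ 1.79999530e+02,  5.61831390e-03, -6.41733899e+01]), 'ft_force': array([-0.94808565,  0.05969595, -0.02870442]), 'wrist_torque': array([ 0.01920366, -0.01386104,  0.02635068]), 'finger_gap': 85.65488298101364}
```

View pics/top0.png

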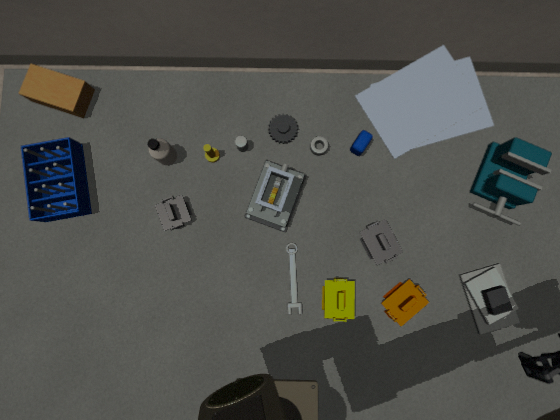

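View pics/side0.png

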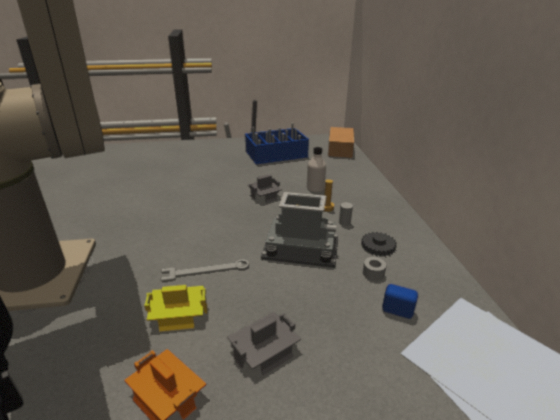

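The top view shows two grey covers, at px (380,242) and (173,212), with the reducer at (276,195). The yellow and orange ones at (340,299) and (405,302) are decoys. Next I'll measure sizes and orientations from depth.

```bash
cat > h.py <<'E'
from bench import r, optics
import cv2, numpy as np
from scipy.spatial.transform import Rotation as R
def cloud(n, save=None):
    c=optics.camera_params(n); p,d=optics.snapshot(n)
    if save: cv2.imwrite(save,p)
    K=c["camera_matrix"]; v,u=np.mgrid[:420,:560]
    uv=np.stack([u,v],-1).reshape(-1,1,2).astype(float)
    s=cv2.undistortPoints(uv,K,np.array([c["k1"],0,0,0.])).reshape(420,560,2)
    P=np.dstack([s*d[...,None],d])
    W=P@R.from_euler("xyz",c["orientation"],degrees=True).as_matrix().T+c["eye"]
    W[d<=0]=np.nan
    return p,W
def sel(W,x,y,rad,z0,z1):
    m=(np.hypot(W[...,0]-x,W[...,1]-y)<rad)&(W[...,2]>z0)&(W[...,2]<z1)
    return W[m]
def rect(pts,name=""):
    (c,s,a)=cv2.minAreaRect(pts[:,:2].astype(np.float32))
    if s[0]<s[1]: s=s[::-1]; a+=90
    a=(a+90)%180-90
    print(name,"n",len(pts),"c",np.round(c,1),"size",np.round(s,1),"yaw",round(a,1),"z",np.round(np.percentile(pts[:,2],[5,50,95]),1))
E
python3 - <<'E'
from h import *
p,W=cloud("top")
for n,x,y in(("A",470,-270),("B",540,272)):
    rect(sel(W,x,y,75,22,45),n+" plate"); rect(sel(W,x,y,40,55,75),n+" rib")
rect(sel(W,590,5,90,120,140),"rim"); rect(sel(W,590,5,110,35,160),"box")
rect(sel(W,590,5,110,60,160),"up")
E
```

```text
A plate n 1040 c [ 474.3 -267.9] size [106.9  78.9] yaw 27.8 z [27.3 30.7 40.2]
A rib n 109 c [ 474.  -267.6] size [44.2 14.5] yaw 27.9 z [58.3 63.8 66.9]
B plate n 743 c [540.2 285.4] size [83.7 78.5] yaw 22.4 z [27.1 30.7 42.3]
B rib n 102 c [540.3 285.1] size [44.4 14.3] yaw 22.5 z [60.2 64.5 67.1]
rim n 496 c [594.9  13.1] size [96.2 66. ] yaw -19.1 z [126.9 129.6 132.2]
box n 2382 c [596.1  12.5] size [152.6 110.1] yaw -18.9 z [ 45.1  52.7 130.8]
up n 1151 c [604.2   9.9] size [135.6  66. ] yaw -19.1 z [ 74.1 107.6 131.6]
```

A (107 mm long) is the cover, at (474,-267.7) with yaw 27.9. The rim is at (595,13) with yaw -19.1. I'll go above the cover.

```bash
python3 -m pendant '[[1,-15.3,-31,0,-2.1],[1,-15.3,-31,0,0],[1,-15.3,-31,0,0],[1,-15.3,-31,0,0],[1,-15.3,-31,0,0],[1,-15.3,-31,0,0],[1,-15.3,-31,0,0],[1,-15.3,-31,0,0],[1,-15.3,-31,0,0],[1,-15.3,-31,0,0]]' 100
cat >> h.py <<'E'
def go(x,y,z,a,h=0):
    "shift in tool axes to TCP xyz, yaw a of tool x"
    s=r.sense(); M=R.from_euler("xyz",s["tcp_rot"],degrees=True)
    d=M.inv().apply(np.array([x,y,z])-s["tool_pos"])
    t=-((a-s["tcp_rot"][2]+180)%360-180)
    print("at",np.round(s["tool_pos"],1),np.round(s["tcp_rot"],2),"F",np.round(s["ft_force"],1),"gap",round(s["finger_gap"],1),"t",round(s["time"],2),"| shift",np.round(d,1),"turn",round(t,2))
E
python3 - <<'E'
from h import *
r.sense(); p,W=cloud("wrist","pics/w1.png")
rect(sel(W,474,-268,75,22,45),"plate"); rect(sel(W,474,-268,40,58,72),"rib")
go(474,-267.7,120,-62.1)
E
```

```text
time: 1.55
tool_pos: [465.4, -259.2, 200.7]
tcp_rot: [-180.0, -0.0, -62.1]
ft_force: [0.5, 0.3, 0.1]
finger_gap: 85.2
plate n 5326 c [ 474.4 -268.4] size [107.9  77.9] yaw 27.9 z [30.9 32.2 42.4]
rib n 544 c [ 474.6 -268.8] size [43.7 13.5] yaw 28.1 z [64.5 66.  67.1]
at [ 468.  -255.2  200.7] [-1.7983e+02  6.0000e-02 -6.1940e+01] F [ 0.5  3.4 -0.4] gap 85.4 t 1.6 | shift [13.9  0.8 80.7] turn 0.16
```

```bash
python3 -m pendant '[[1,0,0,20,0],[1,0,0,20,0],[1,0,0,0,0],[1,0,0,0,0]]'
python3 -c "
from h import *
go(474.5,-268.5,37,-62)"
```

```text
time: 2.0
tool_pos: [464.3, -260.4, 160.6]
tcp_rot: [180.0, 0.0, -62.1]
ft_force: [-0.3, -0.9, 0.1]
finger_gap: 85.0
at [ 464.3 -260.4  160.6] [ 1.7998e+02  4.0000e-02 -6.2080e+01] F [-0.3 -0.9  0.1] gap 85.0 t 2.0 | shift [ 12.   -5.2 123.6] turn -0.08
```

```bash
python3 -m pendant '[[1,6,-2.6,20,0],[1,6,-2.6,20,0],[1,0,0,20,0],[1,0,0,20,0],[1,0,0,15,0],[1,0,0,15,0],[1,0,0,10,0],[1,0,0,3.6,0],[1,0,0,0,0],[1,0,0,0,0]]'
python3 -m pendant '[[0,0,0,0,0],[0,0,0,0,0],[0,0,0,0,0],[0,0,0,0,0],[0,0,0,0,0],[0,0,0,0,0],[0,0,0,0,0],[0,0,0,0,0],[0,0,0,0,0],[0,0,0,0,0]]' 100
```

```text
time: 3.0
tool_pos: [475.4, -269.0, 37.7]
tcp_rot: [-180.0, -0.1, -62.1]
ft_force: [0.7, -0.6, -0.4]
finger_gap: 85.7
time: 4.0
tool_pos: [474.9, -268.6, 36.9]
tcp_rot: [180.0, 0.0, -62.1]
ft_force: [0.7, 0.0, -0.8]
finger_gap: 0.2
```

The gap reads 0.2 mm, so the grasp failed. I'll look before moving on.

Run:
```python
from h import *
p,W=cloud("wrist"); q,V=cloud("side"); t,T=cloud("top")
rect(sel(T,474,-268,90,22,45),"plateTop");
c=cv2.resize(q[280:400,190:350],None,fx=3,fy=3)
w=cv2.resize(p,(480,360)); cv2.imwrite("pics/g1.png",cv2.resize(np.hstack([w,cv2.resize(c,(480,360))]),(800,300)))
go(474.5,-268.5,37,-62)
```

```text
plateTop n 459 c [ 481.1 -263.9] size [91.6 77.4] yaw 27.6 z [27.4 30.5 40. ]
at [ 474.9 -268.6   36.9] [-180.     -0.    -62.07] F [0.1 0.1 0.1] gap 0.1 t 4.15 | shift [-0.3  0.3 -0.1] turn -0.07
```

View pics/g1.png

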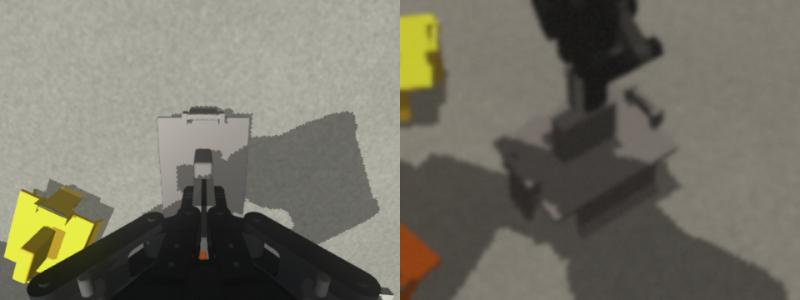

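Run:
```python
from h import *
for n in("wrist","side","top"):
    p,W=cloud(n)
    a=sel(W,474,-268,90,29,34); rect(a,n+" plate")
    a=sel(W,474,-268,90,59,68); u=a[:,:2]-[474.5,-268.5]
    c,s=np.cos(np.radians(28)),np.sin(np.radians(28))
    L=np.c_[u@[c,s],u@[-s,c]]; print(n,len(a),np.round(np.percentile(L,[2,25,50,75,98],axis=0).T,1))
    for lo,hi in((68,85),(85,110)):
        a=sel(W,474,-268,90,lo,hi);u=a[:,:2]-[474.5,-268.5];L=np.c_[u@[c,s],u@[-s,c]]; print(lo,len(a),np.round(np.percentile(L,[2,25,50,75,98],axis=0).T,1) if len(a) else "")
```

```text
wrist plate n 12429 c [ 476.3 -266.6] size [102.9  78. ] yaw 27.8 z [31.  32.  33.1]
wrist 713 [[ 9.4 13.  16.9 20.6 22.1]
 [-6.1 -2.9  0.7  3.9  7.1]]
68 548 [[  7.9   8.5  12.1  12.4  12.9]
 [-12.3  -5.4   0.2   5.6  12.7]]
85 1829 [[ -7.1   8.6  11.   12.7  13.7]
 [-12.5  -3.9   0.2   4.3  13. ]]
side plate n 1503 c [ 473.2 -268.2] size [105.4  78.9] yaw 27.6 z [29.5 31.2 33. ]
side 147 [[-23.8 -18.3 -11.3   1.9  18.3]
 [ -7.1  -6.   -4.7  -0.1   6.1]]
68 84 [[-11.6 -10.6  -7.4  -2.5   6.9]
 [-13.7 -12.2  -6.9  -3.    5.8]]
85 129 [[-12.3 -10.7  -7.8  -6.1   6.6]
 [-14.4 -12.7  -6.8  -0.1   6.4]]
top plate n 317 c [ 480.8 -264.1] size [91.9 77.9] yaw 27.8 z [29.2 31.  33.1]
top 24 [[ 9.3 13.4 16.5 19.2 21.6]
 [-4.9 -1.   3.4  6.1  7.6]]
68 5 [[ 8.2  8.9 11.6 12.  15.7]
 [ 3.7  6.5  6.6  6.8 10.5]]
85 1 [[ 8.3  8.3  8.3  8.3  8.3]
 [11.6 11.6 11.6 11.6 11.6]]
```

The rib sits exactly at the fingers, so the gap reading may be misleading. A small lift will tell.

```bash
python3 -m pendant '[[0,0,0,-5,0],[0,0,0,-5,0],[0,0,0,-5,0],[0,0,0,-5,0],[0,0,0,0,0],[0,0,0,0,0]]'
python3 - <<'E'
from h import *
p,W=cloud("wrist"); q,V=cloud("side")
for n,X in(("w",W),("s",V)):
    for lo,hi in((20,45),(45,60),(60,80)):rect(sel(X,474,-268,85,lo,hi),n+str(lo))
c=cv2.resize(q[280:370,220:320],(550,495),interpolation=cv2.INTER_CUBIC); cv2.imwrite("pics/g2.png",c)
E
```

```text
time: 4.9
tool_pos: [475.1, -268.7, 57.2]
tcp_rot: [-180.0, -0.0, -62.1]
ft_force: [0.6, -0.3, -0.3]
finger_gap: 0.0
w20 n 11555 c [ 476.7 -266.4] size [102.3  77.8] yaw 27.8 z [31.  32.1 36.2]
w45 n 235 c [ 507.1 -250.9] size [33.8 32.5] yaw 27.8 z [45.1 49.7 59. ]
w60 n 900 c [ 483.6 -263.3] size [24.2 13.7] yaw 27.5 z [63.5 65.9 66.9]
s20 n 2022 c [ 473.4 -268.4] size [107.3  78.6] yaw 27.5 z [26.7 31.3 42.5]
s45 n 175 c [ 456.5 -273.8] size [72.2 30.7] yaw 35.2 z [45.3 51.9 59. ]
s60 n 210 c [ 472.4 -269.4] size [43.1 14.9] yaw 27.8 z [61.  64.3 65.9]
```

View pics/g2.png

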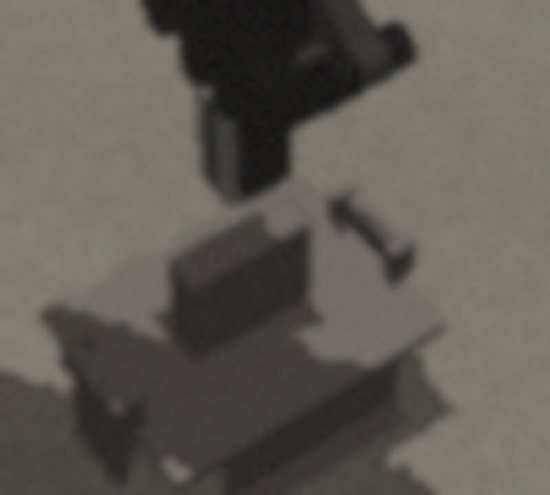

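The fingers are shut clear above the rib, even though the TCP reads z=57, which would put the tips inside the rib. I'll measure where the tips really are.

Run:
```python
from h import *
print(r.grasp_offset, [a for a in dir(r) if a[0]!='_'])
for n in("side","top"):
    q,V=cloud(n); s=r.sense()["tool_pos"]
    a=sel(V,s[0],s[1],60,68,230)
    for z in range(68,160,6):
        b=a[(a[:,2]>=z)&(a[:,2]<z+6)]
        if len(b)>2: print(n,z,len(b),np.round(b.mean(0)-s,1),np.round(np.ptp(b,axis=0)))
```

```text
18.700000000000003 ['PlanningError', 'grasp_offset', 'sense']
side 86 7 [-3.  -8.7 33. ] [7. 3. 5.]
side 92 30 [-4.1 -7.7 38.7] [25. 14.  5.]
side 98 48 [-0.9 -8.9 44.6] [25. 25.  6.]
side 104 49 [-1.  -9.  50.5] [25. 25.  6.]
side 110 42 [-1.5 -9.2 56.2] [25. 23.  6.]
side 116 33 [-5.3 -8.1 62. ] [17. 25.  5.]
side 122 21 [-7.9 -6.  68. ] [16. 19.  6.]
side 128 31 [-8.9 -7.8 75.3] [19. 40.  5.]
side 134 92 [-6.4 -6.6 81. ] [47. 58.  6.]
side 140 99 [-2.6 -9.9 85.8] [55. 68.  6.]
side 146 74 [-3.5 -8.8 92.6] [48. 77.  6.]
side 152 123 [-6.3 -8.2 98.6] [64. 83.  6.]
side 158 100 [-10.   -8.6 104.4] [63. 91.  6.]
top 134 6 [-0.3 23.8 82. ] [14. 13.  5.]
top 140 6 [-2.4 27.9 87.1] [ 7. 17.  6.]
top 146 4 [-3.4 32.  91.8] [2. 9. 3.]
top 152 7 [-4.7 34.6 98.4] [17. 23.  4.]
top 158 5 [ -8.9  35.9 102.9] [7. 5. 3.]
```

The real fingertips are about 32 mm above the reported TCP: lowest at z≈89 while TCP z=57. Lateral alignment is good. I'll open, rise, check the open fingers, then go deeper by feel.

```bash
python3 -m pendant '[[1,0,0,-15,0],[1,0,0,-15,0],[1,0,0,0,0],[1,0,0,0,0],[1,0,0,0,0],[1,0,0,0,0],[1,0,0,0,0]]'
python3 - <<'E'
from h import *
q,V=cloud("side","pics/o1.png"); s=r.sense()["tool_pos"]
c,sn=np.cos(np.radians(28)),np.sin(np.radians(28))
a=sel(V,s[0],s[1],75,70,260)
for z in range(70,230,8):
    b=a[(a[:,2]>=z)&(a[:,2]<z+8)]
    if len(b)>2:
        u=b[:,:2]-s[:2];L=np.c_[u@[c,sn],u@[-sn,c]]; print(z,len(b),"dz",round(z-s[2]),np.round(L.min(0)),np.round(L.max(0)))
p,W=cloud("wrist"); a=sel(W,s[0],s[1],75,70,260)
u=a[:,:2]-s[:2];L=np.c_[u@[c,sn],u@[-sn,c],a[:,2]-s[2]]
for z in range(30,140,10):
    b=L[(L[:,2]>=z)&(L[:,2]<z+10)]
    if len(b)>2: print("w",z,len(b),np.round(b.min(0)),np.round(b.max(0)))
print(s)
cv2.imwrite("pics/g3.png",np.hstack([cv2.resize(q[220:370,190:350],(400,375)),cv2.resize(p,(400,375))]))
E
```

```text
time: 5.8
tool_pos: [474.5, -268.3, 86.3]
tcp_rot: [180.0, 0.1, -62.1]
ft_force: [0.3, -0.6, -0.6]
finger_gap: 85.4
126 27 dz 40 [-11. -50.] [10. 45.]
134 88 dz 48 [-11. -56.] [10. 49.]
142 122 dz 56 [-12. -57.] [11. 48.]
150 116 dz 64 [-12. -56.] [11. 48.]
158 101 dz 72 [-12. -56.] [10. 57.]
166 70 dz 80 [-13. -56.] [ 7. 51.]
174 136 dz 88 [-14. -75.] [12. 68.]
182 266 dz 96 [-17. -75.] [11. 74.]
190 248 dz 104 [-17. -74.] [13. 72.]
198 247 dz 112 [-18. -73.] [12. 73.]
206 254 dz 120 [-20. -71.] [12. 72.]
214 289 dz 128 [-20. -71.] [11. 70.]
222 284 dz 136 [-20. -70.] [12. 71.]
w 40 283 [-10. -49.  43.] [13. 50. 50.]
w 50 1123 [-10. -57.  50.] [13. 57. 60.]
w 60 1397 [-10. -56.  60.] [13. 57. 70.]
w 70 1659 [-10. -56.  70.] [13. 57. 80.]
w 80 1447 [ -1. -66.  80.] [16. 67. 90.]
w 90 7038 [-11. -74.  90.] [ 16.  74. 100.]
w 100 8759 [-12. -74. 100.] [ 20.  74. 110.]
w 110 13289 [ -9. -73. 110.] [ 20.  73. 120.]
w 120 9287 [  4. -70. 120.] [ 23.  72. 130.]
w 130 474 [ 20. -23. 130.] [ 23.  25. 132.]
[ 474.56809253 -268.36982009   86.3577944 ]
```

View pics/g3.png

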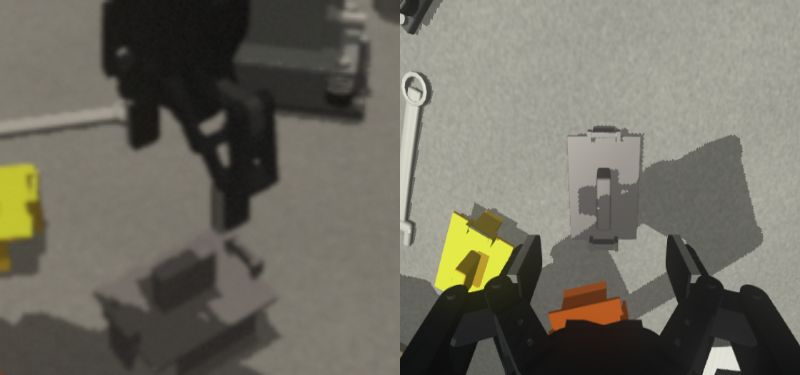

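Both cameras agree: open tips sit at TCP+43, so shut tips at about TCP+31. The target TCP z is therefore about 4.

```bash
python3 -m pendant '[[1,0,0,15,0],[1,0,0,15,0],[1,0,0,15,0],[1,0,0,15,0],[1,0,0,10,0],[1,0,0,6,0],[1,0,0,3,0],[1,0,0,3,0],[1,0,0,0,0],[1,0,0,0,0]]'
python3 -m pendant '[[0,0,0,0,0],[0,0,0,0,0],[0,0,0,0,0],[0,0,0,0,0],[0,0,0,0,0],[0,0,0,0,0],[0,0,0,0,0],[0,0,0,0,0],[0,0,0,0,0],[0,0,0,0,0]]' 100
```

```text
time: 6.9
tool_pos: [475.3, -268.9, 5.4]
tcp_rot: [-180.0, -0.0, -62.1]
ft_force: [0.1, 0.3, 0.2]
finger_gap: 85.5
time: 7.9
tool_pos: [475.1, -268.8, 5.1]
tcp_rot: [-180.0, -0.0, -62.1]
ft_force: [0.5, -0.4, 3.1]
finger_gap: 12.6
```

Gripped. Now I'll lift and check.

```bash
python3 -m pendant '[[0,0,0,-5,0],[0,0,0,-10,0],[0,0,0,-20,0],[0,0,0,-25,0],[0,0,0,-25,0],[0,0,0,-25,0],[0,0,0,-25,0],[0,0,0,-20,0],[0,0,0,-15,0],[0,0,0,0,0]]'
python3 - <<'E'
from h import *
s=r.sense()["tool_pos"]
for n in("side","wrist"):
    p,W=cloud(n)
    rect(sel(W,s[0],s[1],75,s[2]+23,s[2]+35),n+" plate"); rect(sel(W,s[0],s[1],75,s[2]-10,s[2]+45),n+" all")
# tool yaw choice: rim yaw -19.1; cover x = tool yaw + 90
for a in (-109.1,70.9): go(594.9,13.1,s[2],a)
E
```

```text
time: 8.9
tool_pos: [476.1, -269.4, 177.8]
tcp_rot: [-179.9, -0.2, -62.1]
ft_force: [0.4, -0.1, -1.5]
finger_gap: 12.1
side plate n 1852 c [ 474.8 -270.1] size [109.1  79.6] yaw 27.6 z [202.6 203.9 209.7]
side all n 2957 c [ 475.6 -271.6] size [109.1  83. ] yaw 27.7 z [178.6 203.6 216.2]
wrist plate n 13853 c [ 476.3 -267.8] size [105.1  78.1] yaw 28.0 z [201.8 202.8 205.7]
wrist all n 16195 c [ 474.6 -268.8] size [109.1  78.3] yaw 27.9 z [201.5 202.8 215.2]
at [ 474.7 -268.5  174.5] [ 1.7999e+02  2.0000e-02 -6.2070e+01] F [ 0.1  0.9 -1.5] gap 12.3 t 9.0 | shift [-192.5 -238.1   -3.3] turn 47.03
at [ 474.7 -268.5  174.5] [ 1.7999e+02  2.0000e-02 -6.2070e+01] F [ 0.1  0.9 -1.5] gap 12.3 t 9.0 | shift [-192.5 -238.1   -3.3] turn -132.97
```

The cover is held and level. I'll carry it over the reducer, then turn it.

```bash
python3 -m pendant '[[0,-10,-12,0,0],[0,-22,-27,0,0],[0,-28,-35,0,0],[0,-28,-35,0,0],[0,-28,-35,0,0],[0,-28,-35,0,0],[0,-22,-27,0,0],[0,-16,-20,0,0],[0,-7,-8,0,0],[0,0,0,0,0]]'
python3 -m pendant '[[0,0,0,0,4],[0,0,0,0,6],[0,0,0,0,7],[0,0,0,0,7],[0,0,0,0,7],[0,0,0,0,7],[0,0,0,0,6],[0,0,0,0,3],[0,0,0,0,0],[0,0,0,0,0]]'
python3 - <<'E'
from h import *
s=r.sense()["tool_pos"]
go(594.9,13.1,s[2],-109.1)
for n in("side","top","wrist"):
    p,W=cloud(n,f"pics/{n}h.png")
    rect(sel(W,s[0],s[1],80,s[2]+20,s[2]+35),n+" plate"); rect(sel(W,s[0],s[1],110,123,136),n+" rim"); rect(sel(W,s[0],s[1],110,36,110),n+" foot")
go(594.9,13.1,s[2],-109.1)
E
```

```text
time: 10.0
tool_pos: [592.5, 9.8, 173.4]
tcp_rot: [179.9, 0.1, -61.9]
ft_force: [-1.4, -0.0, -2.1]
finger_gap: 12.7
time: 11.0
tool_pos: [592.6, 7.0, 174.5]
tcp_rot: [180.0, -0.0, -109.0]
ft_force: [-0.5, 0.9, -2.3]
finger_gap: 12.5
at [592.6   7.  174.5] [ 1.7996e+02 -2.0000e-02 -1.0904e+02] F [-0.5  0.9 -2.3] gap 12.5 t 11.0 | shift [-6.5 -0.2 -0. ] turn 0.06
side plate n 741 c [590.6   7.1] size [108.4  80.5] yaw -18.2 z [197.2 200.6 206.7]
side rim n 437 c [593.4  11.2] size [96.  67.8] yaw -18.6 z [124.  129.9 131.3]
side foot n 2179 c [594.2  10.3] size [152.7 110.2] yaw -18.8 z [ 44.9  59.8 106.1]
top plate n 556 c [582.   12.1] size [86.5 78.1] yaw -18.5 z [197.2 200.1 202.6]
top rim n 22 c [551.5  28.2] size [65.7  4.1] yaw 71.2 z [126.8 128.9 132. ]
top foot n 690 c [591.6  14.1] size [143.  110.2] yaw -18.9 z [44.5 47.7 54.8]
wrist plate n 13693 c [594.    8.4] size [104.8  78.1] yaw -19.3 z [200.4 201.4 202.8]
wrist rim n 863 c [ 6.335e+02 -4.000e-01] size [66.3 14.7] yaw 71.1 z [129.5 131.  132.1]
wrist foot n 5054 c [639.2  -1.9] size [109.8  62.1] yaw 70.9 z [47.9 49.5 79.6]
at [592.9   7.6 174.8] [ 1.7999e+02 -1.0000e-02 -1.0904e+02] F [-0.3 -0.3 -1.7] gap 12.4 t 11.15 | shift [-5.8 -0.1  0.2] turn 0.06
```

```bash
python3 -m pendant '[[0,-2.4,0,0,0],[0,-2.4,0,0,0],[0,0,0,10,0],[0,0,0,10,0],[0,0,0,7,0],[0,0,0,5,0],[0,0,0,0,0],[0,0,0,0,0],[0,0,0,0,0]]'
python3 - <<'E'
from h import *
s=r.sense()["tool_pos"]
go(594.9,13.1,s[2],-109.1)
a=np.radians(-19); t=np.array([np.cos(a),np.sin(a)]); n_=np.array([-t[1],t[0]])
def ext(P,nm):
    u=P[:,:2]-s[:2]; print(nm,len(P),"along",np.round(np.percentile(u@t,[1,99]),1),"lat",np.round(np.percentile(u@n_,[1,99]),1),"mid",round(np.percentile(u@n_,[1,99]).mean(),1),"z",np.round(np.median(P[:,2]),1))
for n in("side","wrist"):
    p,W=cloud(n,f"pics/{n}i.png")
    ext(sel(W,s[0],s[1],80,s[2]+23,s[2]+31),n+" plate"); ext(sel(W,s[0],s[1],110,124,134),n+" rim")
    if n=="side": c=p[165:265,250:360]
cv2.imwrite("pics/i.png",np.hstack([cv2.resize(c,(440,400),interpolation=cv2.INTER_CUBIC),cv2.resize(p,(360,400))]))
E
```

```text
time: 12.05
tool_pos: [595.0, 12.5, 143.4]
tcp_rot: [-180.0, 0.0, -109.1]
ft_force: [0.2, -0.3, -1.9]
finger_gap: 12.0
at [595.   12.5 143.4] [-1.7995e+02  1.0000e-02 -1.0907e+02] F [ 0.2 -0.3 -1.9] gap 12.0 t 12.05 | shift [-0.6  0.3 -0. ] turn 0.03
side plate 633 along [-51.   49.1] lat [-39.9  35.9] mid -2.0 z 169.4
side rim 285 along [-49.   46.3] lat [-35.3  26.5] mid -4.4 z 130.1
wrist plate 13342 along [-50.   51.9] lat [-36.8  39.4] mid 1.3 z 170.3
wrist rim 545 along [40.3 47.7] lat [-31.8  33.3] mid 0.8 z 131.0
```

View pics/i.png

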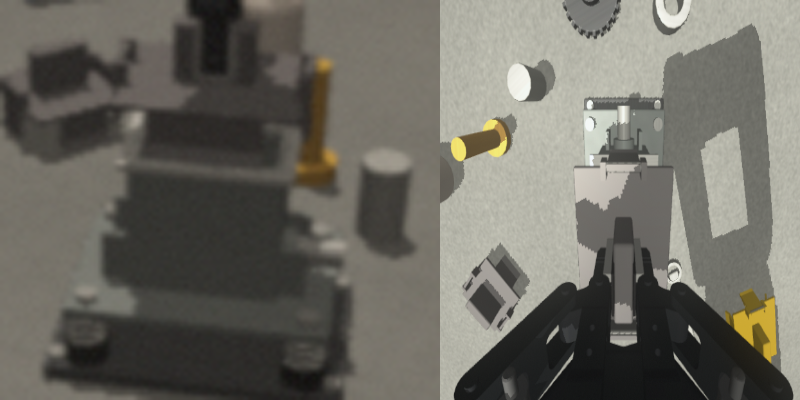

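The cover is aligned within about 1 mm (side crop: cover above the rim; wrist: rim centred under the plate). Origin is at about 166. I'll descend by feel.

```bash
python3 -m pendant '[[0,0,0,4,0],[0,0,0,3,0],[0,0,0,3,0],[0,0,0,3,0],[0,0,0,2,0],[0,0,0,2,0],[0,0,0,0,0]]'
python3 -m pendant '[[0,0,0,1,0],[0,0,0,1,0],[0,0,0,1,0],[0,0,0,1,0],[0,0,0,1,0],[0,0,0,0,0]]'
```

```text
time: 12.85
tool_pos: [594.6, 12.5, 125.5]
tcp_rot: [180.0, -0.0, -109.1]
ft_force: [-0.2, -0.2, -1.9]
finger_gap: 12.9
time: 13.45
tool_pos: [595.0, 12.5, 121.1]
tcp_rot: [-180.0, 0.0, -109.1]
ft_force: [1.6, -0.7, -1.1]
finger_gap: 12.4
```

```bash
python3 -m pendant '[[0,0,0,1,0],[0,0,0,1,0],[0,0,0,1,0],[0,0,0,0,0]]'
```

```text
time: 13.85
tool_pos: [594.9, 12.5, 118.0]
tcp_rot: [-180.0, 0.0, -109.1]
ft_force: [3.4, -2.5, 0.2]
finger_gap: 12.3
```

```bash
python3 -m pendant '[[0,0,-0.5,0,0],[0,0,-0.5,0,0],[0,0,0,0,0],[0,0,0,0,0]]'; python3 -m pendant '[[0,0,0,1,0],[0,0,0,1,0],[0,0,0,0,0],[0,0,0,0,0]]'
```

```text
time: 14.25
tool_pos: [595.4, 12.3, 117.7]
tcp_rot: [180.0, -0.0, -109.1]
ft_force: [0.4, 1.1, 0.7]
finger_gap: 12.7
time: 14.65
tool_pos: [595.6, 12.2, 115.9]
tcp_rot: [180.0, 0.0, -109.1]
ft_force: [-0.3, 1.2, 1.8]
finger_gap: 12.0
```

Side force is gone. Now I'll press slowly.

```bash
for i in 1 2 ; do python3 -m pendant '[[0,0,0,0.8,0],[0,0,0,0.8,0],[0,0,0,0.8,0],[0,0,0,0,0]]' | grep -E "tool_pos|ft_"; done
```

```text
tool_pos: [595.6, 12.2, 113.5]
ft_force: [-0.3, 0.3, 3.0]
tool_pos: [595.7, 12.2, 111.2]
ft_force: [0.1, -0.2, 5.0]
```

```bash
for i in 1 2 ; do python3 -m pendant '[[0,0,0,0.8,0],[0,0,0,0.8,0],[0,0,0,0.8,0],[0,0,0,0,0]]' | grep -E "tool_pos|ft_"; done
```

```text
tool_pos: [595.9, 12.2, 109.0]
ft_force: [-0.3, 0.4, 5.6]
tool_pos: [596.0, 12.2, 106.9]
ft_force: [-0.3, 0.8, 7.0]
```

```bash
for i in 1 2 ; do python3 -m pendant '[[0,0,0,0.8,0],[0,0,0,0.8,0],[0,0,0,0.8,0],[0,0,0,0,0]]' | grep -E "tool_pos|ft_"; done
```

```text
tool_pos: [596.2, 12.2, 104.8]
ft_force: [-1.0, 0.6, 8.2]
tool_pos: [596.3, 12.1, 102.7]
ft_force: [-1.4, 0.0, 10.5]
```

```bash
for i in 1 2 ; do python3 -m pendant '[[0,0,0,0.7,0],[0,0,0,0.7,0],[0,0,0,0.7,0],[0,0,0,0,0]]' | grep -E "tool_pos|ft_"; done
```

```text
tool_pos: [596.4, 12.2, 100.8]
ft_force: [-0.4, -0.3, 11.3]
tool_pos: [596.6, 12.1, 99.0]
ft_force: [-2.8, 0.4, 11.0]
```

```bash
for i in 1 2 ; do python3 -m pendant '[[0,0,0,0.7,0],[0,0,0,0.7,0],[0,0,0,0.7,0],[0,0,0,0,0]]' | grep -E "tool_pos|ft_"; done
```

```text
tool_pos: [596.7, 12.1, 97.1]
ft_force: [-1.4, 1.0, 13.2]
tool_pos: [595.9, 12.2, 93.8]
ft_force: [-2.8, -0.1, 10.4]
```

The force dropped about 3 N and the tool jumped down, so a snap. I'll check whether both arms are home.

```bash
python3 -m pendant '[[0,0,0,0,0],[0,0,0,0,0]]' | grep -E "tool_pos|ft_"
python3 - <<'E'
from h import *
s=r.sense()["tool_pos"]
a=np.radians(-19); t=np.array([np.cos(a),np.sin(a)]); n_=np.array([-t[1],t[0]])
for n in("side","wrist","top"):
    p,W=cloud(n)
    if n=="side": q=p
    P=sel(W,s[0],s[1],120,20,s[2]+45); u=P[:,:2]-s[:2]; A=u@t;B=u@n_;Z=P[:,2]-s[2]
    m=(abs(B)<36)&(Z>20)&(Z<32)&(abs(A)<46)&(abs(B)>10); c=np.linalg.lstsq(np.c_[A[m],B[m],np.ones(m.sum())],Z[m],rcond=None)[0]
    print(n,m.sum(),"plate top dz",c[2].round(1),"tilt deg",np.degrees(c[:2]).round(2))
    for sg in(1,-1):
        k=(A*sg>49.5)&(A*sg<62)&(abs(B)<14)&(Z>15); print(" arm",sg,k.sum(),"along max",np.round(np.percentile(A[k]*sg,[50,95,99]),1) if k.sum() else "")
    foot=(abs(A)<72)&(abs(B)>37)&(abs(B)<53)&(P[:,2]<60); print(" foot z",np.percentile(P[foot,2],[20,50]).round(1))
cv2.imwrite("pics/s1.png",cv2.resize(q[165:265,240:360],(720,600),interpolation=cv2.INTER_CUBIC))
E
```

```text
tool_pos: [595.9, 12.2, 94.0]
ft_force: [-3.4, 0.7, 10.8]
side 369 plate top dz 26.2 tilt deg [0.03 0.17]
 arm 1 12 along max [50.8 51.8 51.9]
 arm -1 30 along max [52.3 54.7 54.9]
 foot z [33.2 34.3]
wrist 9250 plate top dz 26.7 tilt deg [ 0.16 -0.08]
 arm 1 819 along max [51.8 52.5 52.9]
 arm -1 707 along max [50.6 53.8 54.4]
 foot z [34.6 35.7]
top 282 plate top dz 25.6 tilt deg [0.61 0.52]
 arm 1 0 along max 
 arm -1 28 along max [52.6 54.1 54.6]
 foot z [32.4 34.2]
```

View pics/s1.png

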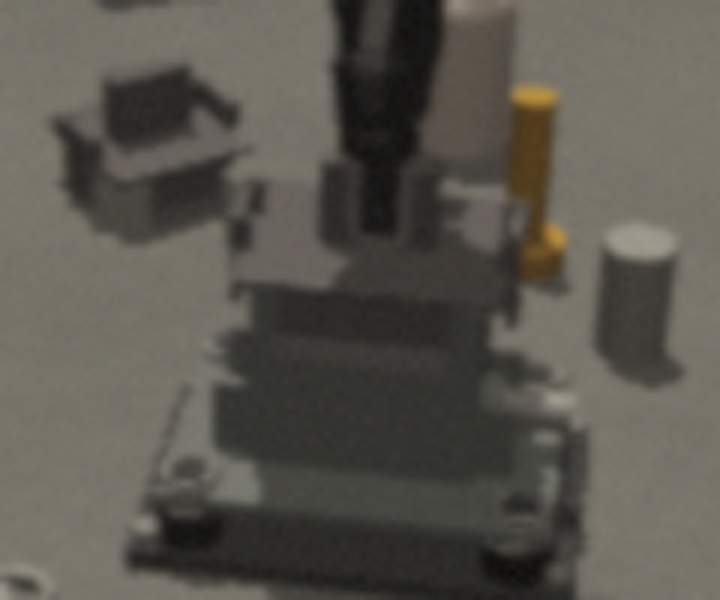

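The cover looks flush and level. I'll press a few mm more to be sure the second clip is home too, staying far below 40 N.

```bash
for i in 1 2 3; do python3 -m pendant '[[0,0,0,0.7,0],[0,0,0,0.7,0],[0,0,0,0,0]]' | grep -E "tool_pos|ft_"; done
```

```text
tool_pos: [595.9, 12.2, 92.7]
ft_force: [-4.1, 0.6, 11.5]
tool_pos: [595.9, 12.3, 91.4]
ft_force: [-3.5, 0.4, 13.3]
tool_pos: [595.9, 12.2, 90.2]
ft_force: [-4.5, 0.6, 14.2]
```

```bash
python3 -m pendant '[[0,0,0.3,0.7,0],[0,0,0.3,0.7,0],[0,0,0,0.7,0],[0,0,0,0,0],[0,0,0,0,0]]' | grep -E "tool_pos|ft_"; python3 -m pendant '[[0,0,0,-1,0],[0,0,0,-1.5,0],[0,0,0,-2,0],[0,0,0,-2,0],[0,0,0,-2,0],[0,0,0,-2,0],[0,0,0,-2,0],[0,0,0,0,0],[0,0,0,0,0]]' | grep -E "tool_pos|ft_"
```

```text
tool_pos: [595.9, 12.2, 88.6]
ft_force: [-3.9, 0.4, 14.3]
tool_pos: [595.4, 12.3, 99.6]
ft_force: [1.1, -0.8, 5.0]
```

```bash
python3 -m pendant '[[0,0,0,-2,0],[0,0,0,-2,0],[0,0,0,-2,0],[0,0,0,-2,0],[0,0,0,0,0],[0,0,0,0,0]]' | grep -E "tool_pos|ft_"; python3 -m pendant '[[0,0,0,-1,0],[0,0,0,-1,0],[0,0,0,-1,0],[0,0,0,0,0],[0,0,0,0,0]]' | grep -E "tool_pos|ft_"
python3 - <<'E'
from h import *
s=r.sense()["tool_pos"]
a=np.radians(-19); t=np.array([np.cos(a),np.sin(a)]); n_=np.array([-t[1],t[0]])
for n in("side","wrist"):
    p,W=cloud(n)
    P=sel(W,s[0],s[1],120,20,s[2]+45); u=P[:,:2]-s[:2]; A=u@t;B=u@n_;Z=P[:,2]-s[2]
    m=(abs(B)<36)&(Z>20)&(Z<32)&(abs(A)<46)&(abs(B)>10); c=np.linalg.lstsq(np.c_[A[m],B[m],np.ones(m.sum())],Z[m],rcond=None)[0]
    print(n,"plate top dz",c[2].round(1),"tilt deg",np.degrees(c[:2]).round(2))
    foot=(abs(A)<72)&(abs(B)>37)&(abs(B)<53)&(P[:,2]<60); print(" foot z",np.percentile(P[foot,2],[20,50]).round(1))
E
```

```text
tool_pos: [594.6, 12.4, 106.9]
ft_force: [-0.2, -0.9, -0.3]
tool_pos: [595.0, 12.4, 110.3]
ft_force: [0.1, 0.6, -2.2]
side plate top dz 26.1 tilt deg [0.02 0.15]
 foot z [46.3 49. ]
wrist plate top dz 26.7 tilt deg [ 0.13 -0.09]
 foot z [49.4 50.1]
```

```bash
for i in 1 2; do python3 -m pendant '[[0,0,0,-0.8,0],[0,0,0,-0.8,0],[0,0,0,0,0],[0,0,0,0,0]]' | grep -E "tool_pos|ft_"; done
```

```text
tool_pos: [595.0, 12.4, 111.9]
ft_force: [0.4, -0.3, -3.3]
tool_pos: [594.7, 12.4, 112.7]
ft_force: [2.8, 0.3, -12.2]
```

It holds a 10 N pull, so the clips are latched. I'll lower back to flush, then release gently and rise.

```bash
python3 -m pendant '[[0,0,0,1.5,0],[0,0,0,1.5,0],[0,0,0,1.5,0],[0,0,0,1,0],[0,0,0,1,0],[0,0,0,0,0],[0,0,0,0,0]]' | grep -E "tool_pos|ft_"; python3 -m pendant '[[0.2,0,0,0,0],[0.3,0,0,0,0],[0.4,0,0,0,0],[0.5,0,0,0,0],[0.7,0,0,0,0],[1,0,0,0,0],[1,0,0,0,0],[1,0,0,0,0]]'; python3 -m pendant '[[1,0,0,-5,0],[1,0,0,-10,0],[1,0,0,-20,0],[1,0,0,-30,0],[1,0,0,-30,0],[1,0,0,-30,0],[1,0,0,-15,0],[1,0,0,0,0]]'
python3 - <<'E'
from h import *
s=r.sense()["tool_pos"]
a=np.radians(-19); t=np.array([np.cos(a),np.sin(a)]); n_=np.array([-t[1],t[0]])
for n in("side","top","wrist"):
    p,W=cloud(n)
    if n=="side": q=p
    P=sel(W,595,12.5,120,20,190); u=P[:,:2]-[595,12.5]; A=u@t;B=u@n_;Z=P[:,2]
    m=(abs(B)<36)&(Z>125)&(Z<150)&(abs(A)<46)&(abs(B)>10)
    if m.sum()<10: print(n,"none");continue
    c=np.linalg.lstsq(np.c_[A[m],B[m],np.ones(m.sum())],Z[m],rcond=None)[0]
    print(n,m.sum(),"plate top z",c[2].round(1),"tilt",np.degrees(c[:2]).round(2)); rect(P[(Z>128)&(Z<150)],"plate")
    for sg in(1,-1):
        k=(A*sg>49.5)&(A*sg<62)&(abs(B)<14)&(Z>110)
        for z in range(110,156,8):
            j=k&(Z>=z)&(Z<z+8)
            if j.sum()>2: print(" arm",sg,z,j.sum(),np.round(np.percentile(A[j]*sg,[50,95]),1))
    foot=(abs(A)<72)&(abs(B)>37)&(abs(B)<53)&(Z<60); print(" foot z",np.percentile(Z[foot],[50]).round(1))
cv2.imwrite("pics/f.png",np.hstack([cv2.resize(q[160:250,245:355],(440,360),interpolation=cv2.INTER_CUBIC),cv2.resize(p,(360,360))]))
E
```

```text
tool_pos: [595.3, 12.4, 107.3]
ft_force: [1.2, 0.6, -0.7]
time: 24.8
tool_pos: [595.1, 12.4, 107.0]
tcp_rot: [-180.0, 0.0, -109.1]
ft_force: [0.4, 0.6, -1.0]
finger_gap: 85.3
time: 25.6
tool_pos: [596.7, 12.3, 250.7]
tcp_rot: [-179.7, 0.1, -109.1]
ft_force: [0.4, -0.2, -0.9]
finger_gap: 85.8
side 385 plate top z 132.6 tilt [0.72 0.71]
plate n 847 c [592.8  11.9] size [108.6  80.8] yaw -17.0 z [130.8 132.7 145.3]
 arm 1 110 6 [50.9 51.4]
 arm 1 118 4 [50.2 51.1]
 arm 1 142 8 [50.8 51.5]
 arm -1 110 3 [53.2 53.3]
 arm -1 126 4 [52.7 53.8]
 arm -1 134 3 [51.2 55.3]
 arm -1 142 15 [52.1 54.9]
 foot z [46.4]
top 512 plate top z 131.6 tilt [-0.37  0.03]
plate n 759 c [587.   16.3] size [91.6 78. ] yaw -19.1 z [129.2 131.8 141.7]
 arm -1 110 5 [53.7 54.6]
 arm -1 118 3 [53.5 53.8]
 arm -1 134 9 [52.4 53.9]
 arm -1 142 15 [51.5 53.6]
 foot z [45.9]
wrist 4821 plate top z 133.3 tilt [ 0.05 -0.08]
plate n 7343 c [594.5  13.3] size [108.1  78.1] yaw -19.1 z [132.1 133.3 144.5]
 arm 1 110 30 [52.3 52.7]
 arm 1 118 8 [52.3 52.4]
 arm 1 126 26 [52.2 52.3]
 arm 1 134 13 [52.7 53.2]
 arm 1 142 133 [51.3 52.8]
 arm -1 126 25 [50.5 51.1]
 arm -1 134 57 [50.3 50.9]
 arm -1 142 139 [51.5 53.8]
 foot z [47.4]
```

View pics/f.png

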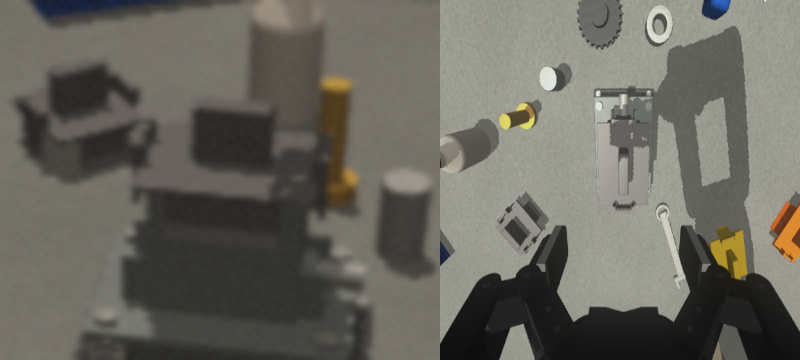

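Flush, level, square, both arms vertical. Handing in.

```bash
python3 -m pendant '[[1,0,0,0,0],[1,0,0,0,0],[1,0,0,0,0]]' | head -1; python3 -c "
from bench import hand_in
print(hand_in())"
```

```text
time: 26.05
the job is handed in; nothing more can be done
None
```

I fitted the longer grey cover over the reducer's rim, pressed it down until it snapped, released it and handed the job in at about 26 s.

- **Push:** the force built up to about 15 N, then dropped about 3 N as the tool jumped down. I pressed on to about 16 N to make sure, well under the 40 N limit. The last part of that push met only the spring feet, as expected with the cover seated.
- **Pull test:** before letting go I pulled up gently, and the cover held about 10 N.
- **Last camera checks:**
  - The plate top is at about z = 133, level within 0.1° in the wrist view. Flush would put it at about 133, allowing for the reducer sinking slightly under the cover's weight.
  - The cover's yaw is -19.1°, the same as the rim's.
  - Both clip arms look vertical. The far ends are only coarsely resolved, so the pull test is the stronger evidence.
- **Disagreements:**
  - **First grasp:** it closed on air above the rib without touching it. The real fingertips sit about 31 mm behind the reported TCP, so I measured that and went deeper.
  - **Side and top cameras:** they show 0.4 to 0.7° of tilt from few pixels, which I take as noise.
- **Other objects:** I did not touch the shorter cover or anything else on the bench. I did not re-measure their positions at the end.

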